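# Clamp a mower piston with a guarded cam knob

## Task

Take the piston out of the parts tray and stand it crown up in the cam holder, between the guard cup and the vee jaw. Then reach into the guard cup and turn the recessed knob clockwise, by feel, until the cam holds the piston snugly in the vee with about 12 N; the piston is thin, so never squeeze it there with more than 22 N. Let go and leave it clamped, with the other parts where they lie.

Things in the scene. Friction and masses are not known exactly. Their poses are not given: they have to be found in the camera images.
- piston: Aluminium piston, a plain upright cylinder 52 mm across and 48 mm tall with three ring grooves near its top (crown). Starts standing crown up on the tray's floor. Origin at the centre of its underside, z up through the crown. 0.1 to 0.25 kg.
- tray: Fixed shallow steel parts tray, 260 mm (its x) by 230 mm (its y), floor 4 mm thick, walls 26 mm high; a small aluminium gate, 110 mm long, in the wall on its -x side stands ajar outwards and may be left so. Origin at the centre of its underside on the cart top.
- holder: Fixed cam holder on a grey base plate 240 x 130 mm, 8 mm thick. Origin in the plate's underside on the cart top; heights z are above the cart top. Along its x axis, all at y = 0: the knob's shaft in its guard cup at x = -40 mm, then the free space for the piston, then a low aluminium vee jaw that opens towards the shaft.
- seat (a point): Point on the base plate's top (holder x +34, y 0, z 8 mm) over which to set the piston's axis down: there it has 4.5 mm to the guard cup, and along x 4 to 13 mm to the vee. Axes as the holder's.
- vee (a point): Fixed point on the holder's centre line, on the base plate's top, 8.5 mm farther along x than seat. 90 degree vee jaw, top at z 27 mm, 65 mm across. Its setting is unmeasured and varies: a piston resting in it has its axis within 4.5 mm of this point along x. The greased vee is sprung along x: gives 1 mm per 8 N, 7 mm at most.
- cup_rim (a point): Centre of the guard cup's open top, z 64 mm, on the shaft's axis. Upright aluminium cup, 80 mm inside and 87 mm outside diameter, floor at z 27 mm. A wide-open gripper does not fit in.
- cam_knob: Knob and cam in one piece, turning on the shaft (0 to 2.9 rad). Origin on the shaft at cart top height; x lies along the knob's bar and points to the cam's high side. Cam: greased steel disc below the cup, z 13 to 19 mm, radius 55 mm, centre 16 mm from the shaft along x. Starts with x 0.8 to 1.1 rad clockwise (seen from above) from pointing away from the vee.
- knob_grip (a point): On the shaft's axis, z 50 mm: where to grip the black bar knob in the cup, 42 mm long (x), 12 mm thick (y; grip across it), z 32 to 56 mm, 34 mm free each side. 0.4 to 1.6 rad clockwise clamps. Bearing friction up to 0.15 N m either way, by the last move: compare torques after equal small forward turns. Each 1 N on the piston adds about 0.017 N m. Friction holds it when let go.
- conrod: Forged steel connecting rod, about 115 mm long, 52 mm across its big end, 14 mm thick, lying in the tray. Leave it alone.
- pushrod1: Polished steel pushrod 142 mm long, 8 mm thick, lying on the cart beyond the work. Leave it alone.
- pushrod2: A second, same pushrod. Leave it alone.
- dipstick: Black plastic dipstick with a yellow cap, 185 mm long, lying on the cart beyond the work. Leave it alone.

How it is judged:
On the way, in this order (a step that is already met when the one before it is completed fails the run):
1. the piston stands released on the holder's base plate between cup and vee, not yet clamped (z of piston in the frame of seat between -0.003 and 0.003 m and y of piston in the frame of seat between -0.012 and 0.012 m and x of piston in the frame of seat between -0.008 and 0.018 m and angle between piston's own z axis and vertical below 0.1 rad and contact force between the fingers and piston below 0.1 N and contact force between cam_knob and piston below 3 N), for 0.2 s.
2. the knob, turned by the gripper's fingers, presses the piston into the vee with more than 6 N (contact force between cam_knob and piston above 6 N and contact force between the fingers and cam_knob above 1 N), for 0.1 s.
At the end, for the whole second after the job is handed in: The piston stands upright (within 0.1 rad) and still on the holder's base plate in the vee, within 6 mm of the holder's centre line, and the cam goes on pressing it with 6 to 22 N after the knob has been let go (contact force between cam_knob and piston between 6 and 22 N and z of piston in the frame of seat between -0.003 and 0.003 m and y of piston in the frame of seat between -0.006 and 0.006 m and x of piston in the frame of seat between 0.003 and 0.021 m and angle between piston's own z axis and vertical below 0.1 rad and linear speed of piston below 0.01 m/s and contact force between the fingers and cam_knob below 0.1 N); the robot touches nothing.
It fails at once if the cam squeezes the piston with more than 22 N (contact force between cam_knob and piston above 22 N).
It fails at once if the connecting rod is moved by more than 20 mm (distance of conrod from where it was at the start of the episode above 0.02 m).
It fails at once if a pushrod is moved by more than 20 mm (distance of any of pushrod1, pushrod2 from where it was at the start of the episode above 0.02 m).
It fails at once if the dipstick is moved by more than 20 mm (distance of dipstick from where it was at the start of the episode above 0.02 m).
It also fails if it takes over 70 s, if anything falls off the work surface, if the arm or the gripper's body presses on something with over 40 N, if the wrist force passes 120 N, or if a joint passes its speed limit or range.

## Robot

A 6-joint arm with a two-finger parallel gripper is mounted at the origin on the work surface. World frame = base frame: x ahead of the robot, y to its left, z up, the work surface at z = 0. Lengths are in m, angles in rad, forces in N, time in s.
With the tool pointing down it reaches from about 0.35 to 0.85 m from the base axis. Payload 8.1 kg.
Tool frame: the origin (TCP) lies on the mounting face of the last link; the fingertips stand 186 mm ahead of it and the grasp point (between the pads) lies 167 mm ahead of it; z points along the fingers, y is the direction in which the jaws open and shut (so a half turn about z gives the same grasp; the last joint's range is limited). The gripper opens to 93 mm and grips with 3 to 60 N. Pads are 15 mm wide; open, the fingers measure 128 mm over their backs; the gripper's body (75 mm by 188 mm) begins 65 mm behind the grasp point.
Start: joints at [-1.294, 0.13, 1.488, -0, 1.523, -0.085], TCP at [0.212, -0.561, 0.405] pointing down, gripper open.
Joint ranges: [-2.96, 2.96], [-0.89, 2.26], [0.02, 2.5], [-1.34, 4.48], [0, 2.73], [-2.66, 2.66]. Speed limits (rad/s): [2.39, 2.39, 2.79, 3.14, 3.14, 3.14].

## Interface

Orientations are given as a rotation vector (axis times angle).
In Python, from plant import robot, read_camera, spotter gives the robot as it stands.
- The arm moves only by the tool arm_command, never from a script. Its arguments are lists of equal length, an entry for each row: "xyz": the shift along the world's x, y, z in cm, a list of three; "turn": the turn, a rotation vector about the world's x, y, z in rad, a list of three. A call has 1 to 12 rows; each row shifts and turns the commanded pose from where the row before left it; what a row does not reach is not made up. A row lasts 1/8 s, in which the tool goes at most 62.5 mm and 10.7 degrees, less where a joint would pass 70% of its speed; a pose out of reach is approached as far as the arm can. A call is refused whole if a number of a shift passes 6.25 or a number of a turn 0.188, either way. A call with a gripper value outside its range is refused whole. "gripper" is the finger opening in cm, from 0 to 9.3, set as the call begins (left out, the last holds). The fingers move at their own pace and stop on an object; "force" is the grip in N (left out, the last holds). Time passes only in rows, so rows that do not move let the fingers close. It gives the time, the measured TCP pose, the force and the opening at its end, in the units of the state.
- robot.read_state(): the state, without advancing time (a new reading comes with each control period).
- read_camera(name): name is "scene" or "top" or "wrist"; returns a dict with "frame" (384x512x3 uint8, red, green, blue), "z_map" (384x512 float32, m along the optical axis (not along the pixel's ray), 0 where there is no reading), "fx", "fy", "cx", "cy" (pixels), "eye" and "orientation" of the camera in the world. Camera axes: x right, y down, z forward; pixel columns grow to the right and rows downward; lengths in m; the calibration is good to about 2 mm. A picture is of the moment at which its call begins.
- robot.close_job(): hands the job in, once; it reports no verdict.
Trained networks look in a picture, given as the dict that the camera call returned (one of the last four; its "shot" number tells which), for a name from the list of things; names that differ only in an ending like _2 or _b are one class to them, and where a whole thing is asked for, a point or a joint stands for the part that bears it (a point fixed in the world has none). Each returns a list of dicts, best first, with "confidence" (0 to 1); they miss things now and then, are a little off and sometimes report something else, mostly with a low value. They report only what shows in the picture. A call takes as long as a camera call.
- spotter.masks_of(picture, query): "pixels" (384x512 bool, what is visible of it) and "centre" ([row, column] in pixels, amid what is visible of it).
The state is a dict: "t": time; "q": joint angles; "dq": joint speeds; "joint_torque": joint torques, N m; "tool_pos": TCP position; "orientation": TCP orientation; "force": force on the tool from outside, world axes, zero at the start; "wrist_torque": the same for the moment, N m; "opening": finger opening in m.
Only numpy, scipy, OpenCV 4.12 (cv2) and the standard library are available. Lean on these libraries where they do the work, as an engineer would, in place of code of your own. Each camera call takes 0.05 s, during which the arm holds its last target. There are 200 camera calls.

## Working session

There is one attempt and no reset: what is moved stays moved. The work goes in short steps, Python scripts to look and compute and a tool call to move; the robot and the scene stay as the last step left them, time stands still between calls to the robot, and variables do not carry over. Pictures are saved under pics/ and viewed, about 8 in all and at most 12, crops included, and the job is handed in when it is done.

Besides the shell and the picture viewer there is one more tool, called as name(argument=value, ...) on one line, values as JSON. arm_command: Moves the arm, as the interface text tells. Its arguments: {"type":"object","properties":{"xyz":{"type":"array","items":{"type":"array","items":{"type":"number"}}},"turn":{"type":"array","items":{"type":"array","items":{"type":"number"}}},"gripper":{"type":"number"},"force":{"type":"number"}},"required":["xyz","turn"]}

```bash
mkdir -p pics
cat > h.py <<'E'
import numpy as np, cv2
from scipy.spatial.transform import Rotation as R
from plant import robot, read_camera, spotter
def rot(o):
    o=np.array(o,float)
    return o if o.shape==(3,3) else (R.from_rotvec(o).as_matrix() if o.size==3 else R.from_quat(o).as_matrix())
def world(p):
    z=p["z_map"];v,u=np.mgrid[:z.shape[0],:z.shape[1]]
    c=np.stack([(u-p["cx"])/p["fx"]*z,(v-p["cy"])/p["fy"]*z,z],-1)
    W=c@rot(p["orientation"]).T+np.array(p["eye"]); W[z==0]=np.nan
    return W
def save(p,n): cv2.imwrite(f"pics/{n}.png",p["frame"][:,:,::-1])
E
python3 - <<'E'
from h import *
print(robot.read_state())
a=read_camera("top");b=read_camera("scene")
print(a["eye"],a["orientation"],a["fx"])
cv2.imwrite("pics/a.png",np.vstack([a["frame"],b["frame"]])[:,:,::-1])
for p in (a,b):
    W=world(p)
    for n in ["piston","tray","holder","cam_knob","conrod","pushrod1","dipstick"]:
        for m in spotter.masks_of(p,n)[:2]:
            w=W[m["pixels"]];
            print(n,round(m["confidence"],2),np.round(m["centre"]),m["pixels"].sum(),np.nanmedian(w,0).round(3),np.nanpercentile(w,2,0).round(3),np.nanpercentile(w,98,0).round(3))
E
```

```text
{'t': 0.0, 'q': array([-1.29441596e+00,  1.31136537e-01,  1.48929967e+00, -7.42300047e-06,
        1.52300821e+00, -8.53771166e-02]), 'dq': array([-0.00022219, -0.00110775,  0.00028586, -0.00127234, -0.00078832,
        0.00022944]), 'joint_torque': array([-2.24979274e-03, -5.59838998e+01, -4.91771543e+01,  7.67600024e-02,
        3.59356531e-02, -1.78888122e-04]), 'tool_pos': array([ 0.21231794, -0.56092231,  0.40369066]), 'orientation': array([-3.08852801e+00, -5.64822909e-01,  2.88791574e-04]), 'force': array([-0.25525508,  0.12563211, -0.52943238]), 'wrist_torque': array([ 0.02610603, -0.05402401,  0.01142242]), 'opening': 0.09269446225101474}
[ 0.51385293 -0.00165391  0.73671779] [-2.12247564  2.13618858 -0.20968259] 398.49285228230764
piston 0.79 [219. 346.] 839 [ 0.595 -0.176  0.051] [ 0.573 -0.202  0.009] [ 0.621 -0.155  0.054]
piston 0.7 [243. 142.] 9645 [0.56  0.182 0.009] [0.452 0.122 0.005] [0.682 0.249 0.064]
tray 0.73 [244. 339.] 17617 [ 0.549 -0.173  0.004] [ 0.423 -0.295  0.001] [ 0.688 -0.06   0.027]
holder 0.57 [242. 141.] 9531 [0.56  0.182 0.009] [0.453 0.122 0.005
[... 546 characters left out ...]
 -0.25   0.003] [ 0.623 -0.155  0.053]
tray 0.78 [168. 234.] 4161 [ 0.565 -0.153  0.004] [ 0.416 -0.301  0.001] [ 0.696 -0.048  0.026]
holder 0.62 [243. 326.] 5330 [0.573 0.2   0.013] [0.468 0.128 0.004] [0.685 0.252 0.063]
cam_knob 0.41 [246. 321.] 5282 [0.575 0.2   0.013] [0.473 0.128 0.004] [0.685 0.252 0.063]
conrod 0.51 [156. 254.] 303 [ 0.49  -0.177  0.012] [ 0.42  -0.207  0.002] [ 0.532 -0.16   0.018]
pushrod1 0.67 [198. 166.] 199 [ 0.781 -0.142  0.005] [ 0.729 -0.158 -0.002] [ 0.859 -0.138  0.009]
pushrod1 0.61 [193. 169.] 12 [ 0.768 -0.157  0.006] [ 0.758 -0.158  0.004] [ 0.778 -0.155  0.007]
dipstick 0.7 [266. 191.] 658 [0.838 0.105 0.012] [ 0.703  0.085 -0.002] [0.881 0.126 0.034]
```

View pics/a.png

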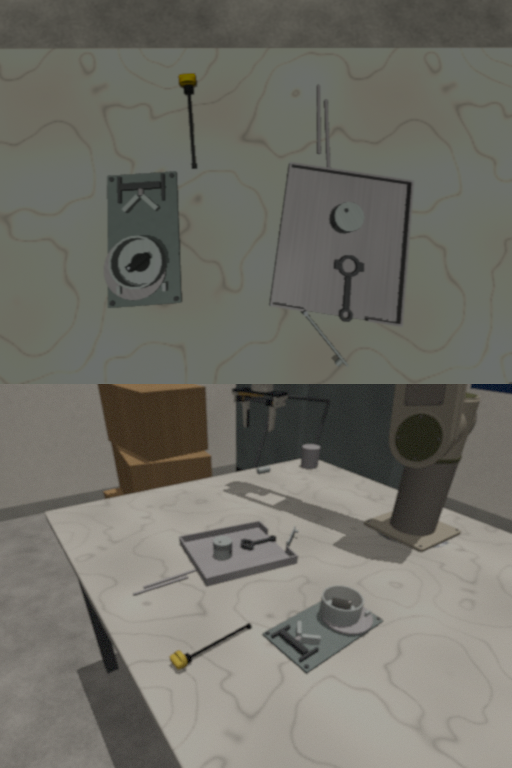

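Run:
```python
from h import *
a=read_camera("top");W=world(a)
m=spotter.masks_of(a,"piston")[0]["pixels"]
mm=cv2.dilate(m.astype(np.uint8),np.ones((7,7)))>0
w=W[mm&(W[...,2]>.046)]
print("piston top",len(w),np.median(w,0),cv2.minEnclosingCircle(w[:,:2].astype(np.float32)))
x=W[...,0];y=W[...,1];z=W[...,2]
reg=(x>.42)&(x<.72)&(y>.09)&(y<.29)
# rim
w=W[reg&(z>.060)&(z<.069)]
A=np.c_[2*w[:,:2],np.ones(len(w))];s=np.linalg.lstsq(A,(w[:,:2]**2).sum(1),rcond=None)[0]
print("rim",len(w),s[:2],np.sqrt(s[2]+s[0]**2+s[1]**2),w[:,2].mean())
c=s[:2]
k=W[reg&(z>.052)&(z<.059)&(np.hypot(x-c[0],y-c[1])<.03)]
print("knob",len(k),cv2.minAreaRect(k[:,:2].astype(np.float32)),k.mean(0))
w=W[reg&(z>.004)&(z<.0125)]
print("plate",cv2.minAreaRect(w[:,:2].astype(np.float32)))
w=W[reg&(z>.024)&(z<.030)&(np.hypot(x-c[0],y-c[1])>.05)]
print("vee",len(w),w.mean(0),cv2.minAreaRect(w[:,:2].astype(np.float32)))
w=W[reg&(z>.016)&(z<.022)&(np.hypot(x-c[0],y-c[1])>.046)]
print("cam",len(w),w.mean(0))
print(robot.read_state()['t'])
```

```text
piston top 708 [ 0.5980535  -0.17970827  0.0517819 ] ((0.5981810688972473, -0.1801963597536087), 0.026142200455069542)
rim 394 [0.52277831 0.18298642] 0.041890969179335456 0.06348967800275818
knob 185 ((0.5229125618934631, 0.1828734278678894), (0.012258280999958515, 0.04212578386068344), 38.568180084228516) [0.52283669 0.18269051 0.05555277]
plate ((0.5833209753036499, 0.18722203373908997), (0.17404167354106903, 0.2844679355621338), 85.39530944824219)
vee 286 [0.60177724 0.18887042 0.02670428] ((0.5691232681274414, 0.1867072880268097), (0.19549642503261566, 0.08437610417604446), 4.0600128173828125)
cam 948 [0.53900112 0.20233357 0.01877793]
0.9
```

The picture shows the holder at column 145 with its vee towards world +x, the knob at (262,139), the piston at (217,347) and the conrod at (280,347). The measurements match the given sizes. Next I need the holder's yaw.

Run:
```python
from h import *
a=read_camera("top");W=world(a)
h=[m for m in spotter.masks_of(a,"holder")][0]["pixels"]
x,y,z=W[...,0],W[...,1],W[...,2]
f=a["frame"].astype(int)
c=np.array([.5228,.1829])
m=cv2.morphologyEx(h.astype(np.uint8),cv2.MORPH_OPEN,np.ones((5,5)))>0
pl=W[m&(z<.0125)&(z>.003)][:,:2].astype(np.float32)
r=cv2.minAreaRect(pl);print("plate",r)
# edge fits: left/right extremes by x-bin
for q in (3,97):
    pts=[(xc,np.percentile(pl[np.abs(pl[:,0]-xc)<.004,1],q)) for xc in np.arange(.47,.675,.008)]
    print(q,np.polyfit(*np.array(pts).T,1))
v=W[m&(z>.024)&(z<.030)&(x>.57)]
print("vee",len(v),v.mean(0),cv2.minAreaRect(v[:,:2].astype(np.float32)))
d=np.linspace(.57,.66,10)
for s in (-1,1):
    q=v[(s*(v[:,1]-.186)>0)];print(s,np.percentile(q[:,:2],[2,98],0).round(4).tolist())
```

```text
plate ((0.5681506395339966, 0.18606793880462646), (0.24085798859596252, 0.13029110431671143), 3.6388518810272217)
3 [0.07674553 0.07922538]
97 [ 0.50543042 -0.06732291]
vee 217 [0.63338288 0.18979633 0.02640833] ((0.6403990983963013, 0.1901611089706421), (0.052276719361543655, 0.06842519342899323), 3.370191812515259)
-1 [[0.6177, 0.1588], [0.666, 0.1844]]
1 [[0.6146, 0.1866], [0.6643, 0.2208]]
```

arm_command(xyz=[[3.2,3.2,-0.8],[3.2,3.2,-0.8],[3.2,3.2,-0.8],[3.2,3.2,-0.8],[3.2,3.2,-0.8],[3.2,3.2,-0.8],[3.2,3.2,-0.8],[3.2,3.2,-0.8],[3.2,3.2,-0.8],[3.2,3.2,-0.8],[3.2,3.1,-0.8],[3.2,3.0,-0.8]], turn=[[0,0,-0.028],[0,0,-0.028],[0,0,-0.028],[0,0,-0.028],[0,0,-0.028],[0,0,-0.028],[0,0,-0.028],[0,0,-0.028],[0,0,-0.028],[0,0,-0.028],[0,0,-0.028],[0,0,-0.028]], gripper=9.3)

```text
t: 2.5
tool_pos: [0.5974, -0.179, 0.3086]
orientation: [3.141, 0.039, 0.0]
force: [0.7, -0.4, -0.2]
opening: 0.0928
```

arm_command(xyz=[[0.1,-0.1,-2.0],[0,0,-2.0],[0,0,-2.0],[0,0,-2.0],[0,0,-1.6],[0,0,0],[0,0,0]], turn=[[0,0,0.02],[0,0,0.02],[0,0,0],[0,0,0],[0,0,0],[0,0,0],[0,0,0]])

```text
t: 3.38
tool_pos: [0.5977, -0.1814, 0.2134]
orientation: [3.14, 0.103, 0.001]
force: [0.1, 0.7, -0.6]
opening: 0.0931
```

arm_command(xyz=[[0,0,0],[0,0,0],[0,0,0],[0,0,0],[0,0,0],[0,0,0],[0,0,0],[0,0,0]], turn=[[0,0,0],[0,0,0],[0,0,0],[0,0,0],[0,0,0],[0,0,0],[0,0,0],[0,0,0]], gripper=4.0, force=15)

```text
t: 4.38
tool_pos: [0.5974, -0.1812, 0.2128]
orientation: [3.14, 0.103, 0.0]
force: [-0.8, -0.3, 0.8]
opening: 0.0518
```

arm_command(xyz=[[0,0,1.5],[0,0,3],[0,0,3],[0,4,1],[0,5,0],[0,5,0],[0,5,0],[0,5,0],[0,5,0],[0,4.5,0],[-0.1,3.3,0],[0,0,0]], turn=[[0,0,0],[0,0,0],[0,0,0],[0,0,0],[0,0,0],[0,0,0],[0,0,0],[0,0,0],[0,0,0],[0,0,0],[0,0,0],[0,0,0]])

```text
t: 5.88
tool_pos: [0.596, 0.1893, 0.2985]
orientation: [-3.139, -0.109, -0.001]
force: [0.6, -0.4, -2.2]
opening: 0.0517
```

Run:
```python
from h import *
s=robot.read_state();print(s["t"],s["tool_pos"],s["opening"],s["force"])
a=read_camera("scene");b=read_camera("wrist")
cv2.imwrite("pics/b.png",np.vstack([a["frame"],b["frame"]])[:,:,::-1])
```

```text
5.875 [0.59596363 0.18927304 0.29847929] 0.05171425297389064 [ 0.60892007 -0.3555123  -2.20642008]
```

View pics/b.png

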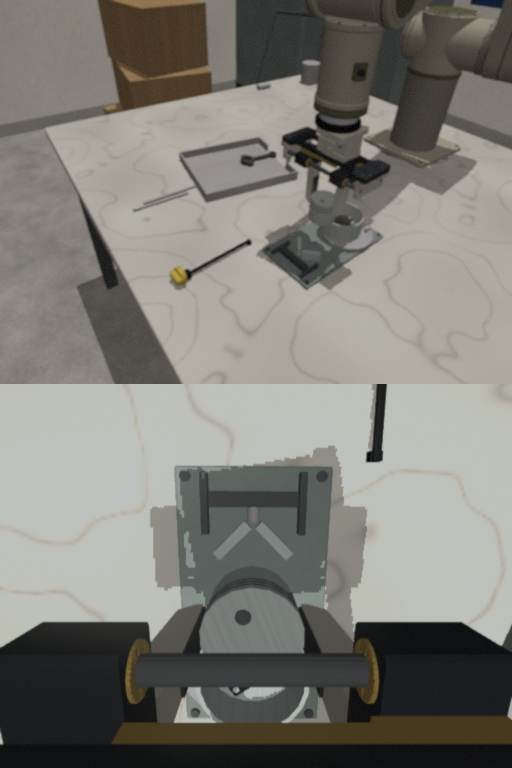

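arm_command(xyz=[[0,-0.15,-1.5],[0,0,-2],[0,0,-2],[0,0,-1.4],[0,0,-0.6],[0,0,-0.3],[0,0,0],[0,0,0]], turn=[[0,0,0],[0,0,0],[0,0,0],[0,0,0],[0,0,0],[0,0,0],[0,0,0],[0,0,0]])

```text
t: 6.98
tool_pos: [0.5968, 0.1855, 0.2206]
orientation: [-3.14, -0.103, -0.002]
force: [-0.4, 0.0, -2.2]
opening: 0.0516
```

```bash
cat >> h.py <<'E'
C=np.array([.5228,.1829]);U=np.array([np.cos(.0635),np.sin(.0635)]);V=np.array([-U[1],U[0]])
def piston(p):
    W=world(p);w=W[(np.abs(W[...,2]-.056)<.004)].reshape(-1,3)
    d=(w[:,:2]-C)@np.c_[U,V]; k=(d[:,0]>.044)&(d[:,0]<.115)&(abs(d[:,1])<.035)
    q=w[k];c,r=cv2.minEnclosingCircle(q[:,:2].astype(np.float32))
    e=(np.array(c)-C)@np.c_[U,V]-[.074,0]
    return len(q),"seat xy mm",(e*1000).round(1),"r",round(r*1000,1),"ztop",np.median(q[:,2]).round(4)
E
python3 - <<'E'
from h import *
s=robot.read_state();print(s["t"],s["tool_pos"],s["opening"],s["force"])
print(piston(read_camera("top")))
E
```

```text
6.975 [0.59676788 0.18548887 0.22060082] 0.05157019087689288 [-0.36364247  0.03075726 -2.22314737]
(83, 'seat xy mm', array([ 0.4, -0.6]), 'r', 25.4, 'ztop', np.float64(0.0588))
```

arm_command(xyz=[[0,0.1,-0.2],[0,0,-0.15],[0,0,0],[0,0,0]], turn=[[0,0,0],[0,0,0],[0,0,0],[0,0,0]])

```text
t: 7.52
tool_pos: [0.5966, 0.1865, 0.2167]
orientation: [-3.14, -0.103, -0.001]
force: [-0.2, 0.4, 2.9]
opening: 0.0516
```

arm_command(xyz=[[0,0,0],[0,0,0],[0,0,0],[0,0,0],[0,0,0]], turn=[[0,0,0],[0,0,0],[0,0,0],[0,0,0],[0,0,0]], gripper=8.0)

```text
t: 8.15
tool_pos: [0.5964, 0.1863, 0.2162]
orientation: [3.14, 0.103, -0.0]
force: [-0.7, 0.0, -0.4]
opening: 0.0799
```

arm_command(xyz=[[0,0,2],[0,0,3],[0,0,3],[-2,0,2],[-3,0,0],[-2.4,0,0],[0,0,0],[0,0,0],[0,0,0],[0,0,0],[0,0,0],[0,0,0]], turn=[[0,0,0],[0,0,0],[0,0,0.18],[0,0,0.18],[0,0,0.18],[0,0,0.18],[0,0,0.18],[0,0,0.18],[0,0,0.18],[0,0,0.18],[0,0,0.18],[0,0,0.18]])

```text
t: 9.65
tool_pos: [0.5226, 0.1864, 0.318]
orientation: [1.863, 2.528, 0.002]
force: [0.2, 0.0, -0.4]
opening: 0.0798
```

Run:
```python
from h import *
s=robot.read_state();print(s["t"],s["tool_pos"],s["orientation"],s["opening"],s["force"])
t=read_camera("top");print(piston(t))
b=read_camera("wrist")
cv2.imwrite("pics/c.png",np.vstack([t["frame"],b["frame"]])[:,:,::-1])
```

```text
9.65 [0.52259812 0.18639949 0.31804713] [1.86260829e+00 2.52838300e+00 2.24200637e-03] 0.07981831905456156 [ 0.24606625  0.0472645  -0.44124226]
(711, 'seat xy mm', array([ 0.5, -0.6]), 'r', 26.0, 'ztop', np.float64(0.0556))
```

View pics/c.png

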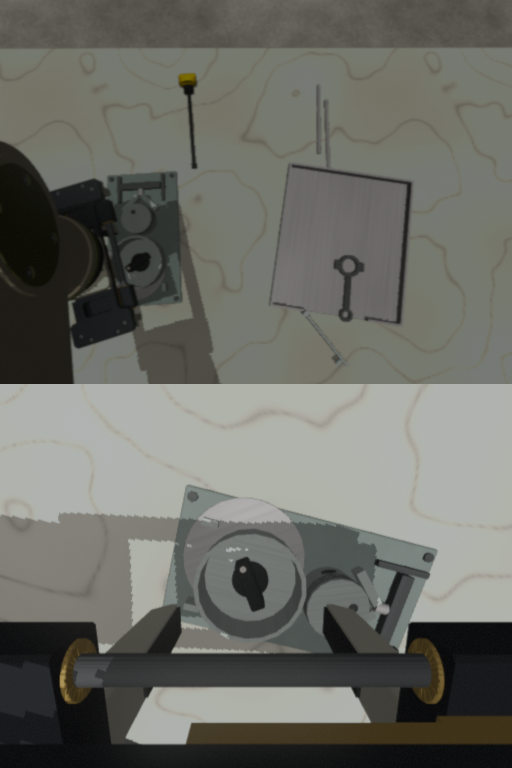

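arm_command(xyz=[[0,-0.35,0],[0,0,-1.5],[0,0,0],[0,0,0],[0,0,0],[0,0,0]], turn=[[0,0,0.187],[0,0,0.186],[0,0,0],[0,0,0],[0,0,0],[0,0,0]], gripper=3.0)

```text
t: 10.5
tool_pos: [0.5225, 0.1829, 0.3017]
orientation: [1.373, 2.825, 0.001]
force: [-0.0, 0.0, -0.5]
opening: 0.0305
```

Run:
```python
from h import *
s=robot.read_state();print(s["t"],s["tool_pos"],s["orientation"],s["opening"])
o=s["orientation"];print("yaw y deg",np.degrees(2*np.arctan2(o[1],o[0]))-90)
p=read_camera("wrist");W=world(p);save(p,"d")
x,y,z=W[...,0],W[...,1],W[...,2]
w=W[(z>.061)&(z<.068)&(np.hypot(x-C[0],y-C[1])<.05)]
if len(w)>50: print("rim",len(w),cv2.minEnclosingCircle(w[:,:2].astype(np.float32)))
w=W[(z>.05)&(z<.06)&(np.hypot(x-C[0],y-C[1])<.03)]
print(len(w),cv2.minAreaRect(w[:,:2].astype(np.float32)),w.mean(0))
print(piston(p))
```

```text
10.5 [0.52254641 0.18289873 0.30173752] [1.37257705e+00 2.82530927e+00 7.00182906e-04] 0.03047679935014307
yaw y deg 38.17766529113203
rim 1572 ((0.5222541689872742, 0.18135040998458862), 0.04407970979809761)
859 ((0.5223287343978882, 0.1813901662826538), (0.011998558416962624, 0.042385030537843704), 38.27715301513672) [0.52135009 0.18266493 0.0561597 ]
(423, 'seat xy mm', array([-9.6, 14.7]), 'r', 17.3, 'ztop', np.float64(0.0562))
```

arm_command(xyz=[[0,-0.08,-2],[0,0,-2.5],[0,0,-2],[0,0,-1.2],[0,0,-0.7],[0,0,0],[0,0,0]], turn=[[0,0,0],[0,0,0],[0,0,0],[0,0,0],[0,0,0],[0,0,0],[0,0,0]])

```text
t: 11.42
tool_pos: [0.5222, 0.1821, 0.2187]
orientation: [-1.37, -2.826, 0.001]
force: [-11.3, -3.7, 15.5]
opening: 0.0296
```

```bash
cat > s.py <<'E'
from h import *
s=robot.read_state();o=s["orientation"]
print("t",s["t"],"p",s["tool_pos"].round(4),"yaw",round(np.degrees(2*np.arctan2(o[1],o[0]))-90,2),"open",round(s["opening"],4),"F",s["force"].round(2),"T",s["wrist_torque"].round(3),"tau6",round(s["joint_torque"][5],3))
E
python3 s.py
```

```text
t 11.425 p [0.5222 0.1821 0.2187] yaw -321.72 open 0.0296 F [-11.34  -3.69  15.49] T [-0.494  1.726  0.021] tau6 0.068
```

arm_command(xyz=[[0,0,0],[0,0,0],[0,0,0],[0,0,0],[0,0,0],[0,0,0]], turn=[[0,0,0],[0,0,0],[0,0,0],[0,0,0],[0,0,0],[0,0,0]], gripper=0.6, force=20)

```text
t: 12.18
tool_pos: [0.523, 0.182, 0.2193]
orientation: [1.37, 2.826, 0.0]
force: [-6.5, -3.8, 15.1]
opening: 0.0121
```

```bash
python3 s.py
```

```text
t 12.175 p [0.523  0.182  0.2193] yaw 38.27 open 0.0121 F [-6.53 -3.79 15.13] T [-0.738  1.208 -0.089] tau6 -0.1
```

arm_command(xyz=[[0,0,0],[0,0,0.2],[0,0,0.1],[0,0,0],[0,0,0]], turn=[[0,0,0],[0,0,0],[0,0,0],[0,0,0],[0,0,0]], gripper=3.0)

```text
t: 12.8
tool_pos: [0.5223, 0.182, 0.22]
orientation: [-1.37, -2.827, 0.001]
force: [0.3, -0.3, -0.3]
opening: 0.0301
```

```bash
python3 s.py
python3 - <<'E'
from h import *
a=read_camera("scene");b=read_camera("wrist")
cv2.imwrite("pics/e.png",np.vstack([cv2.resize(a["frame"][170:290,270:430],None,fx=3.2,fy=3.2,interpolation=cv2.INTER_CUBIC),b["frame"][160:]])[:,:,::-1])
E
```

```text
t 12.8 p [0.5223 0.182  0.22  ] yaw -321.73 open 0.0301 F [ 0.3 -0.3 -0.3] T [-0.084 -0.111 -0.023] tau6 0.0
```

View pics/e.png

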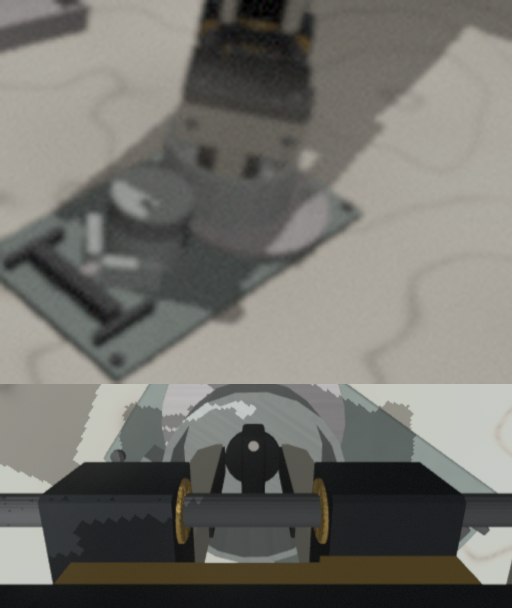

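arm_command(xyz=[[0.03,0,0.1],[0,0,0],[0,0,0],[0,0,0],[0,0,0],[0,0,0]], turn=[[0,0,0],[0,0,0],[0,0,0],[0,0,0],[0,0,0],[0,0,0]], gripper=0.6, force=45)

```text
t: 13.65
tool_pos: [0.5228, 0.1821, 0.2214]
orientation: [1.37, 2.827, 0.001]
force: [2.9, 1.6, -2.1]
opening: 0.012
```

```bash
python3 s.py
```

```text
t 13.65 p [0.5228 0.1821 0.2214] yaw 38.27 open 0.012 F [ 2.92  1.56 -2.09] T [ 0.271 -0.524 -0.048] tau6 -0.084
```

arm_command(xyz=[[0,0,0],[0,0,0],[0,0,0],[0,0,0],[0,0,0]], turn=[[0,0,-0.05],[0,0,-0.05],[0,0,-0.05],[0,0,0],[0,0,0]])

```text
t: 14.28
tool_pos: [0.5228, 0.1821, 0.2213]
orientation: [1.577, 2.717, 0.001]
force: [1.7, 2.2, -1.9]
opening: 0.0111
```

```bash
python3 s.py
```

```text
t 14.275 p [0.5228 0.1821 0.2213] yaw 29.74 open 0.0111 F [ 1.67  2.16 -1.86] T [ 0.3   -0.587 -0.026] tau6 0.017
```

arm_command(xyz=[[0,0,0],[0,0,0],[0,0,0],[0,0,0],[0,0,0]], turn=[[0,0,-0.05],[0,0,-0.05],[0,0,-0.05],[0,0,0],[0,0,0]])

```text
t: 14.9
tool_pos: [0.5228, 0.1821, 0.2213]
orientation: [1.776, 2.591, 0.0]
force: [2.2, 1.6, -0.8]
opening: 0.0117
```

```bash
cat >> s.py <<'E'
def knob():
    p=read_camera("wrist");W=world(p);z=W[...,2]
    w=W[(z>.052)&(z<.0605)&(np.hypot(W[...,0]-C[0],W[...,1]-C[1])<.026)&(p["frame"].max(-1)<70)]
    print("knob px",len(w),[np.round(k,3) for k in cv2.minAreaRect(w[:,:2].astype(np.float32))] if len(w)>4 else "")
    save(p,"k%.2f"%s["t"])
import sys
if len(sys.argv)>1: knob(); print(piston(read_camera("top")))
E
python3 s.py 1
```

```text
t 14.9 p [0.5228 0.1821 0.2213] yaw 21.16 open 0.0117 F [ 2.22  1.56 -0.77] T [ 0.275 -0.557  0.009] tau6 0.029
knob px 1378 [array([0.52 , 0.187]), array([0.015, 0.032]), np.float64(19.054)]
(556, 'seat xy mm', array([ 0.6, -0.5]), 'r', 26.0, 'ztop', np.float64(0.0557))
```

arm_command(xyz=[[0,0,0],[0,0,0],[0,0,0],[0,0,0]], turn=[[0,0,-0.05],[0,0,-0.05],[0,0,0],[0,0,0]])

```text
t: 15.5
tool_pos: [0.5227, 0.1821, 0.2213]
orientation: [1.903, 2.499, 0.0]
force: [2.6, 1.4, -0.4]
opening: 0.0118
```

```bash
python3 s.py 1
```

```text
t 15.5 p [0.5227 0.1821 0.2213] yaw 15.43 open 0.0118 F [ 2.59  1.4  -0.43] T [ 0.306 -0.557  0.009] tau6 0.029
knob px 1385 [array([0.521, 0.187]), array([0.015, 0.032]), np.float64(14.114)]
(456, 'seat xy mm', array([ 1.8, -1.3]), 'r', 25.8, 'ztop', np.float64(0.0558))
```

arm_command(xyz=[[0,0,0],[0,0,0],[0,0,0],[0,0,0]], turn=[[0,0,-0.04],[0,0,-0.04],[0,0,0],[0,0,0]])

```text
t: 16.1
tool_pos: [0.5227, 0.182, 0.2213]
orientation: [2.002, 2.421, 0.0]
force: [1.8, 2.3, 0.6]
opening: 0.0114
```

```bash
python3 s.py 1
```

```text
t 16.1 p [0.5227 0.182  0.2213] yaw 10.83 open 0.0114 F [1.84 2.32 0.64] T [ 0.261 -0.558  0.02 ] tau6 0.056
knob px 1386 [array([0.521, 0.187]), array([0.015, 0.031]), np.float64(10.033)]
(369, 'seat xy mm', array([ 2.8, -1.4]), 'r', 26.0, 'ztop', np.float64(0.0556))
```

arm_command(xyz=[[0,0,0],[0,0,0],[0,0,0]], turn=[[0,0,-0.05],[0,0,0],[0,0,0]])

```text
t: 16.58
tool_pos: [0.5227, 0.182, 0.2213]
orientation: [2.062, 2.37, 0.0]
force: [1.7, 1.4, 1.7]
opening: 0.0115
```

```bash
python3 s.py
```

```text
t 16.575 p [0.5227 0.182  0.2213] yaw 7.97 open 0.0115 F [1.66 1.43 1.75] T [ 0.21  -0.456  0.028] tau6 0.039
```

arm_command(xyz=[[0,0,0],[0,0,0],[0,0,0]], turn=[[0,0,-0.05],[0,0,0],[0,0,0]])

```text
t: 16.95
tool_pos: [0.5227, 0.182, 0.2213]
orientation: [-2.12, -2.318, -0.0]
force: [2.8, 1.5, 2.7]
opening: 0.0114
```

```bash
python3 s.py 1
```

```text
t 16.95 p [0.5227 0.182  0.2213] yaw -354.88 open 0.0114 F [2.77 1.51 2.69] T [ 0.274 -0.436  0.039] tau6 0.04
knob px 1386 [array([0.522, 0.187]), array([0.015, 0.032]), np.float64(5.825)]
(279, 'seat xy mm', array([ 4. , -2.1]), 'r', 25.9, 'ztop', np.float64(0.0556))
```

arm_command(xyz=[[0,0,0],[0,0,0],[0,0,0]], turn=[[0,0,-0.05],[0,0,0],[0,0,0]])

```text
t: 17.42
tool_pos: [0.5227, 0.182, 0.2213]
orientation: [-2.177, -2.264, 0.0]
force: [2.3, 1.1, 2.5]
opening: 0.0113
```

```bash
python3 s.py
```

```text
t 17.425 p [0.5227 0.182  0.2213] yaw -357.76 open 0.0113 F [2.32 1.11 2.55] T [ 0.281 -0.337 -0.01 ] tau6 0.059
```

arm_command(xyz=[[0,0,0],[0,0,0],[0,0,0]], turn=[[0,0,-0.05],[0,0,0],[0,0,0]])

```text
t: 17.8
tool_pos: [0.5227, 0.1821, 0.2213]
orientation: [-2.233, -2.21, 0.0]
force: [1.3, 0.7, 3.9]
opening: 0.0113
```

```bash
python3 s.py 1
```

```text
t 17.8 p [0.5227 0.1821 0.2213] yaw -360.61 open 0.0113 F [1.33 0.72 3.88] T [ 0.247 -0.25   0.044] tau6 0.06
knob px 1383 [array([0.522, 0.187]), array([0.032, 0.015]), np.float64(88.885)]
(183, 'seat xy mm', array([ 5.1, -0.9]), 'r', 26.2, 'ztop', np.float64(0.0557))
```

arm_command(xyz=[[0,0,0],[0,0,0],[0,0,0]], turn=[[0,0,-0.05],[0,0,0],[0,0,0]])

```text
t: 18.27
tool_pos: [0.5227, 0.1821, 0.2213]
orientation: [-2.288, -2.153, -0.0]
force: [-0.2, 2.1, 4.1]
opening: 0.0114
```

```bash
python3 s.py
```

```text
t 18.275 p [0.5227 0.1821 0.2213] yaw -363.48 open 0.0114 F [-0.25  2.14  4.06] T [ 0.299 -0.123  0.094] tau6 0.102
```

arm_command(xyz=[[0,0,0],[0,0,0],[0,0,0]], turn=[[0,0,-0.05],[0,0,0],[0,0,0]])

```text
t: 18.65
tool_pos: [0.5227, 0.1821, 0.2213]
orientation: [-2.34, -2.096, 0.0]
force: [0.5, 1.5, 5.0]
opening: 0.0119
```

```bash
python3 s.py 1
```

```text
t 18.65 p [0.5227 0.1821 0.2213] yaw -366.31 open 0.0119 F [0.54 1.49 5.  ] T [ 0.23  -0.089  0.161] tau6 0.18
knob px 1383 [array([0.523, 0.187]), array([0.032, 0.015]), np.float64(83.341)]
(136, 'seat xy mm', array([5.4, 0.3]), 'r', 25.7, 'ztop', np.float64(0.0554))
```

arm_command(xyz=[[0,0,0],[0,0,0],[0,0,0],[0,0,0]], turn=[[0,0,-0.04],[0,0,0],[0,0,0],[0,0,0]])

```text
t: 19.25
tool_pos: [0.5227, 0.1821, 0.2213]
orientation: [-2.382, -2.049, 0.0]
force: [0.4, 1.0, 5.4]
opening: 0.0115
```

```bash
python3 s.py 1;python3 s.py
```

```text
t 19.25 p [0.5227 0.1821 0.2213] yaw -368.6 open 0.0115 F [0.44 0.99 5.44] T [ 0.231 -0.051  0.258] tau6 0.289
knob px 1392 [array([0.523, 0.187]), array([0.032, 0.015]), np.float64(85.865)]
(135, 'seat xy mm', array([-0.7,  4.3]), 'r', 22.0, 'ztop', np.float64(0.0557))
t 19.35 p [0.5226 0.1821 0.2213] yaw -368.59 open 0.0115 F [-0.42  1.05  5.84] T [ 0.22  -0.052  0.258] tau6 0.289
```

arm_command(xyz=[[0,0,0],[0,0,0],[0,0,0],[0,0,0],[0,0,0]], turn=[[0,0,0],[0,0,0],[0,0,0],[0,0,0],[0,0,0]], gripper=3.0)

```text
t: 19.98
tool_pos: [0.5227, 0.182, 0.2212]
orientation: [-2.384, -2.046, 0.0]
force: [0.0, 0.6, 0.2]
opening: 0.03
```

```bash
python3 s.py 1
```

```text
t 19.975 p [0.5227 0.182  0.2212] yaw -368.71 open 0.03 F [0.01 0.64 0.16] T [-0.023 -0.096 -0.049] tau6 -0.003
knob px 1494 [array([0.523, 0.187]), array([0.032, 0.033]), np.float64(78.51)]
(140, 'seat xy mm', array([-2.1,  4. ]), 'r', 21.4, 'ztop', np.float64(0.0556))
```

arm_command(xyz=[[0,0,1.5],[0,0,3],[0,0,4],[0,0,3],[0,0,0]], turn=[[0,0,0],[0,0,0],[0,0,0],[0,0,0],[0,0,0]])

```text
t: 20.7
tool_pos: [0.5239, 0.1823, 0.3407]
orientation: [2.381, 2.044, 0.01]
force: [0.5, 0.4, 0.9]
opening: 0.0298
```

```bash
python3 s.py 1
python3 - <<'E'
from h import *
p=read_camera("wrist");W=world(p);z=W[...,2];save(p,"f")
w=W[(z>.05)&(z<.06)&(np.hypot(W[...,0]-C[0],W[...,1]-C[1])<.03)]
print(len(w),cv2.minAreaRect(w[:,:2].astype(np.float32)))
m=spotter.masks_of(p,"piston")
for k in m[:1]:
    w=W[k["pixels"]&(z>.05)];print(k["confidence"],cv2.minEnclosingCircle(w[:,:2].astype(np.float32)),(w[:,:2].mean(0)-C)@np.c_[U,V]-[.074,0])
E
```

```text
t 20.7 p [0.5239 0.1823 0.3407] yaw -8.71 open 0.0298 F [0.45 0.35 0.86] T [-0.032 -0.065 -0.018] tau6 -0.002
knob px 573 [array([0.522, 0.182]), array([0.04 , 0.011]), np.float64(81.328)]
(561, 'seat xy mm', array([8.3, 0. ]), 'r', 26.0, 'ztop', np.float64(0.0555))
674 ((0.5220688581466675, 0.18204757571220398), (0.04157131537795067, 0.01194271631538868), 81.53905487060547)
0.73 ((0.604074239730835, 0.186601921916008), 0.026254069060087204) [ 0.00673409 -0.00047446]
```

View pics/f.png

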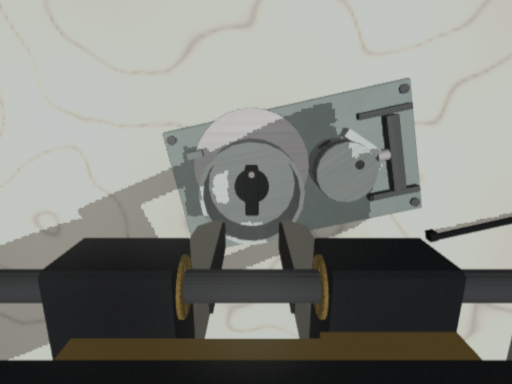

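```bash
python3 -c "
from h import *
print(robot.close_job())"
```

```text
the job is handed in; nothing more can be done
None
```

The piston is clamped crown up in the vee. I estimate the cam presses on it with 13–15 N, a little above the 12 N asked for but inside the 6–22 N limits. I handed the job in just after the last check at t = 20.7 s; no verdict was reported.

**Placing:** I set the piston down 0.5 mm along x and −0.6 mm across from the seat point and let it go there, upright.

**Turning the knob:** I turned it about 0.82 rad clockwise in small steps. The last-joint torque rose from about 0.06 N m while the piston moved freely to 0.29 N m. At 0.017 N m per newton that is about 13–13.6 N. A rougher estimate from the cam's travel and the vee's stiffness gives about 15 N.

**Last checks after letting go:**
- **Knob:** it had not sprung back; it sat at −8.5° against −8.6° when gripped.
- **Piston:** it stood level. The top camera put it 8.3 mm along x and 0.0 mm across from the seat; the wrist camera gave 6.7 mm and −0.5 mm. Both are within the limits.
- **Gripper:** it was clear above the cup.

**What went wrong or disagreed:**
- **Contact in the cup:** on the first reach in, the gripper pressed on something at about 20 N, probably the knob's hub. I backed off 3 mm and gripped higher.
- **Camera readings:** top-camera readings of the piston while the gripper covered it late in the turn were unreliable, so I ignored them.
- **Other parts:** the conrod, pushrods and dipstick looked untouched, but I did not measure them again.

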